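Park the flanged eyepiece in its holder

ROBOT

A 6-joint arm with a two-finger parallel gripper is mounted at the origin on the work surface. World frame = base frame: x ahead of the robot, y to its left, z up, the work surface at z = 0. Lengths are in m, angles in rad, forces in N, time in s.
With the tool pointing down it reaches from about 0.325 to 0.9 m from the base axis. Payload 6.1 kg.
Tool frame: the origin (TCP) lies where the fingers leave the gripper's body, on its centre line; the fingertips stand 73 mm ahead of it and the grasp point (between the pads) lies 54 mm ahead of it; z points along the fingers, y is the line along which they close (so a half turn about z gives the same grasp; the last joint's range is limited). The gripper opens to 85 mm and grips with 20 to 120 N. Pads are 22 mm wide; open, the fingers measure 114 mm over their backs; the gripper's body (76 mm by 85 mm) begins 54 mm behind the grasp point. The pads swing forward as they close: fully open they stand 13 mm farther back than shut.
Start: joints at [1.124, 0.22, 1.526, -0, 1.395, -0.126], TCP at [0.197, 0.593, 0.304] pointing down, gripper open.
Joint ranges: [-2.98, 2.98], [-0.91, 2.08], [0.09, 2.57], [-1.24, 4.39], [0.2, 2.65], [-2.68, 2.68]. Speed limits (rad/s): [2.57, 2.57, 3.01, 3.14, 3.14, 3.14].

INTERFACE

Orientations are given as [roll, pitch, yaw] about the fixed x, y, z axes, in that order (R = Rz(yaw) Ry(pitch) Rx(roll)).
In Python, from bench import ctrl, eyes gives the robot as it stands.
- The arm moves only by the tool send_rows, never from a script. Its argument "series" is a list of rows, each an object of numbers: "tx", "ty", "tz": the shift along the tool's x, y, z in mm; "turn": the turn about the tool's z in rad; "grip": the finger opening in mm, from 0 to 85.4. In form: [{"tx": .., "ty": .., "tz": .., "turn": .., "grip": ..}, ...]. A call has 1 to 20 rows; each row shifts and turns the commanded pose from where the row before left it, along the tool's axes as they then stand; what a row does not reach is not made up. A row lasts 1/8 s, in which the tool goes at most 62.5 mm and 10.7 degrees, less where a joint would pass 70% of its speed; a pose out of reach is approached as far as the arm can. A call is refused whole if a number of a shift passes 62.5 or a number of a turn 0.188, either way. A call with a gripper value outside its range is refused whole. The fingers move at their own pace and stop on an object; "squeeze" is the grip in N (left out, the last holds). Time passes only in rows, so rows that do not move let the fingers close. It gives the time, the measured TCP pose, the force, the opening and the grip force at its end, in the units of the state.
- ctrl.get_state(): the state, without advancing time (a new reading comes with each control period).
- eyes.snapshot(name): name is "scene" or "side" or "wrist"; returns the picture (480x640x3 uint8, red, green, blue); there is no depth.
- eyes.get_calibration(name): a dict with "fx", "fy", "cx", "cy" (pixels), "rvec" (rotation vector, rad) and "tvec" (3), from world to camera coordinates, as OpenCV has them; the wrist camera has in their place "T_tool_cam" (4x4, takes a point from camera to tool coordinates, whose origin is the TCP and whose axes are the flange's). Camera axes: x right, y down, z forward; pixel columns grow to the right and rows downward; lengths in m; the calibration is good to about 2 mm. A picture is of the moment at which its call begins: read the wrist's pose just before it. get_calibration takes no time and is no camera call.
- ctrl.finish_job(): hands the job in; it is judged then, once.
The state is a dict: "clock": time; "joints": joint angles; "dq": joint speeds; "joint_efforts": joint torques, N m; "tcp_pos": TCP position; "tool_rot": TCP orientation; "force": force on the tool from outside, world axes, zero at the start; "moment": the same for the moment, N m; "grip_width": finger opening in m; "finger_force": force on a finger pad.
Only numpy, scipy, OpenCV 4.12 (cv2) and the standard library are available. Lean on these libraries where they do the work, as an engineer would, in place of code of your own. Each camera call takes 0.05 s, during which the arm holds its last target. There are 200 camera calls.

TASK

Put away the flanged microscope eyepiece: pick it up by its eyecup, lower its barrel (do not drop it) into the wide bore of the parking holder, and press it straight down until its flange lies flush on the holder. Leave the other eyepiece, the one without a flange, where it stands.

Things in the scene. Friction and masses are not known exactly. Their poses are not given: they have to be found in the camera images.
- eyepiece_cup (a point): Flanged eyepiece, 90 mm tall, 0.2 kg, upright (z up), round. From its foot: steel barrel 30 mm diameter, 36 long; cream flange 58 diameter, 10 thick; black eyecup 40 diameter, 44 high. This point: on the axis, half-way up the eyecup, 68 mm above the foot, 32 above the flange's underside. Grip the eyecup here from above; fingers reaching under 22 mm below this point clear the flange.
- bore_mouth (a point): Centre of the mouth of the wide bore, in the top of the parking holder: a fixed cream block 90 x 90 x 62 mm on the bench (z up, x and y along its sides). The bore is vertical, blind, 42 mm in diameter, 52 mm deep, no chamfer. A like block with a narrow 22 mm bore, which does not fit, stands on the other side of the bench; the two may be swapped.
- liner (a joint): Black friction cup (flat disc) inside the wide bore; value in m, 0 to 0.014, grows downward. At 0 it is 24 mm below the mouth: the barrel's foot lands on it with the flange 12 mm short of the block. It slides down when pushed with more than about 6 N (the eyepiece's weight is not enough) and stays where it is left; at 0.012 the flange rests on the block.
- spare_cup (a point): The other eyepiece, to be left alone: also 90 mm tall and upright, with the same black eyecup (40 mm diameter, 44 high), but below it a plain cream body 46 mm in diameter and 46 high, with no flange or narrow barrel. This point: on its axis, half-way up the eyecup, 68 mm above its foot.
Mind the look-alikes: they are no part of the job. What is shaped like the part that bears eyepiece_cup but purple is not meant.

How it is judged:
By the outcome, as a careful person would: the job done as asked, in the order asked, and still so for the second after the job is handed in, with the robot touching nothing.
It also fails if it takes over 32 s, if anything falls off the work surface, if the arm or the gripper's body presses on something with over 40 N, if the wrist force passes 120 N, or if a joint passes its speed limit or range.

## Working session

There is one attempt and no reset: what is moved stays moved. The work goes in short steps, Python scripts to look and compute and a tool call to move; the robot and the scene stay as the last step left them, time stands still between calls to the robot, and variables do not carry over. Pictures are saved under pics/ and viewed, at most 10 in all, crops included, and the job is handed in when it is done.

Besides the shell and the picture viewer there is one more tool, called after "Call:" by a JSON object that holds its "op" and its "data", one argument or row to a line. send_rows: Moves the arm, as the interface text tells. Its arguments: {"type":"object","properties":{"series":{"type":"array","items":{"type":"object","properties":{"tx":{"type":"number"},"ty":{"type":"number"},"tz":{"type":"number"},"turn":{"type":"number"},"grip":{"type":"number"}}}},"squeeze":{"type":"number"}},"required":["series"]}

```bash
mkdir -p pics; python3 - <<'E'
from bench import ctrl, eyes
import cv2
s=ctrl.get_state(); print({k:s[k] for k in('clock','tcp_pos','tool_rot','force','grip_width')})
for n in('scene','side'):
    cv2.imwrite(f'pics/{n}0.png',eyes.snapshot(n)[:,:,::-1]); print(n,eyes.get_calibration(n))
print(eyes.get_calibration('wrist'))
E
```

```text
{'clock': 0.0, 'tcp_pos': array([0.19688551, 0.59268793, 0.30279607]), 'tool_rot': array([-3.13967720e+00, -2.08882770e-04,  2.82080482e+00]), 'force': array([ 0.02413657,  0.40594207, -0.80450854]), 'grip_width': 0.08548418434149362}
scene {'fx': 520.3995884656962, 'fy': 520.3995884656962, 'cx': 321.5440051684908, 'cy': 234.90303615025886, 'rvec': array([ 1.16149594,  2.18674099, -1.07454006]), 'tvec': array([ 0.30598834, -0.23766469,  1.25099127])}
side {'fx': 619.5433706515998, 'fy': 619.5433706515998, 'cx': 313.79767793320883, 'cy': 232.58588652717262, 'rvec': array([ 2.35584152, -0.64777344,  0.23873687]), 'tvec': array([-0.4959316 ,  0.25193556,  0.86395829])}
{'fx': 331.30902879785253, 'fy': 331.30902879785253, 'cx': 315.63637126578385, 'cy': 236.35932768215417, 'T_tool_cam': array([[-7.93588343e-04, -9.55771148e-01, -2.94110323e-01,
         7.40763458e-02],
       [ 9.99999644e-01, -8.42982394e-04,  4.11756739e-05,
         4.03699369e-04],
       [-2.87284345e-04, -2.94110185e-01,  9.55771477e-01,
        -7.04138359e-02],
       [ 0.00000000e+00,  0.00000000e+00,  0.00000000e+00,
         1.00000000e+00]])}
```

View pics/scene0.png

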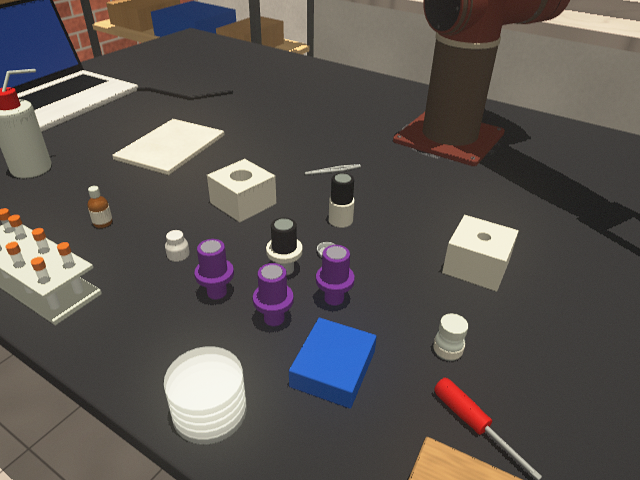

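View pics/side0.png

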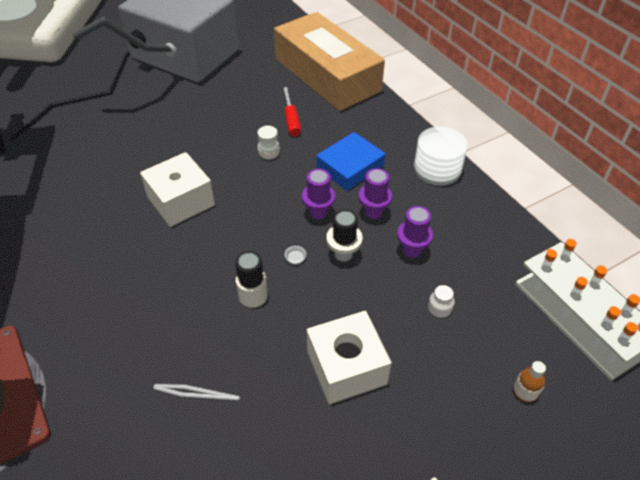

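Scene view: the flanged eyepiece with a black cup is at (284,240). It could be confused with the unflanged spare at (342,200) or the purple flanged ones at (212,265), (272,290) and (336,272). The wide-bore block is at (241,185) and the narrow one at (481,250). In the side view they are: target (345,235), spare (250,280), purples (318,190), (376,190) and (416,230), wide bore (348,346). I choose the one with a black cup and cream flange, and will check it in enlarged crops.

```bash
python3 - <<'E'
import cv2, numpy as np
a=cv2.imread('pics/scene0.png')[150:290,195:365]; b=cv2.imread('pics/side0.png')[200:410,290:440]
cv2.imwrite('pics/cropA.png',cv2.resize(a,(680,560),interpolation=cv2.INTER_CUBIC))
cv2.imwrite('pics/cropB.png',cv2.resize(b[:,:],(420,588),interpolation=cv2.INTER_CUBIC))
E
```

```text
(no output)
```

View pics/cropA.png

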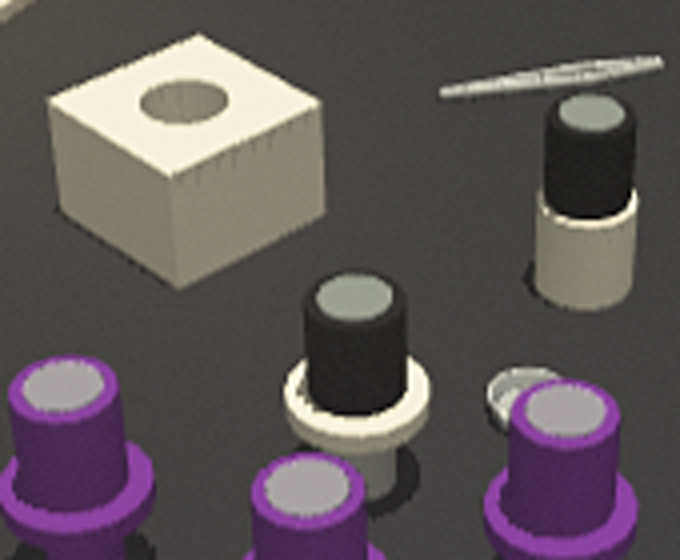

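View pics/cropB.png

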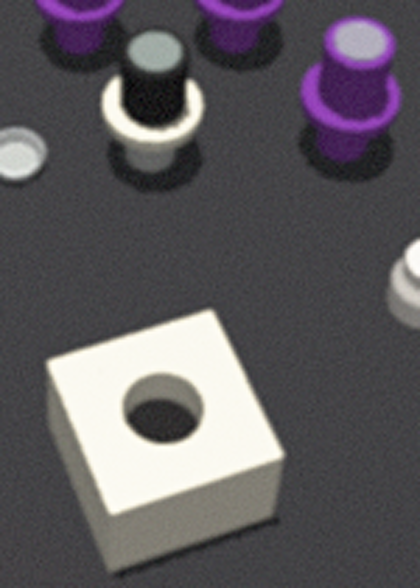

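The crops confirm the choice: black cup, cream flange and steel barrel (scene top centre at about crop 354,297; side 155,52). The wide bore is at crop A (184,101) and crop B (164,408). Next I triangulate.

```bash
cat > h.py <<'E'
import numpy as np, cv2
from bench import ctrl, eyes
def P(n):
    c=eyes.get_calibration(n); R=cv2.Rodrigues(c['rvec'])[0]
    K=np.array([[c['fx'],0,c['cx']],[0,c['fy'],c['cy']],[0,0,1]]); return K,R,c['tvec']
def onz(n,px,z):
    K,R,t=P(n); d=R.T@np.linalg.solve(K,[*px,1]); o=-R.T@t; return (o+d*(z-o[2])/d[2])
def tri(a,b):
    M=[K@np.c_[R,t] for K,R,t in(P('scene'),P('side'))]
    X=cv2.triangulatePoints(*M,np.array(a,float),np.array(b,float)); return (X[:3]/X[3]).ravel()
E
python3 - <<'E'
from h import *
np.set_printoptions(precision=4,suppress=True)
A=lambda x,y:(195+(x+.5)/4-.5,150+(y+.5)/4-.5); B=lambda x,y:(290+(x+.5)/2.8-.5,200+(y+.5)/2.8-.5)
for n,a,b,z in [('eye',(354,297),(155,52),.09),('bore',(184,101),(164,408),.062),('c1',(200,34),(284,456),.062),('c2',(320,102),(110+103,310),.062),('c3',(173,178),(47,362),.062),('c4',(49,101),(110,515),.062)]:
    a,b=A(*a),B(*b); print(n,onz('scene',a,z)[:2],onz('side',b,z)[:2],tri(a,b))
print('spare',onz('scene',A(591,112),.09))
for p in [(63,385),(308,487),(566,411)]: print('purple',onz('scene',A(*p),.09))
E
```

```text
eye [ 0.616  -0.0325] [ 0.6143 -0.0341] [ 0.6148 -0.0333  0.0889]
bore [ 0.5063 -0.2136] [ 0.504  -0.2168] [ 0.5044 -0.2158  0.0603]
c1 [ 0.4529 -0.2491] [ 0.5397 -0.2692] [ 0.5116 -0.2552  0.0809]
c2 [ 0.4706 -0.1619] [ 0.5573 -0.181 ] [ 0.5311 -0.1678  0.0812]
c3 [ 0.5596 -0.1744] [ 0.4674 -0.164 ] [ 0.4965 -0.1756  0.0413]
c4 [ 0.5423 -0.2642] [ 0.4504 -0.2526] [ 0.4809 -0.266   0.0424]
spare [ 0.446  -0.0307  0.09  ]
purple [ 0.7195 -0.0855  0.09  ]
purple [0.7134 0.0209 0.09  ]
purple [0.6283 0.0711 0.09  ]
```

Call:
{"op": "send_rows", "data": {
  "series": [
    {"tx":-20,"ty":-15,"tz":2,"grip":85},
    {"tx":-38,"ty":-29,"tz":3},
    {"tx":-38,"ty":-29,"tz":3},
    {"tx":-38,"ty":-29,"tz":3},
    {"tx":-38,"ty":-29,"tz":3},
    {"tx":-38,"ty":-29,"tz":3},
    {"tx":-38,"ty":-30,"tz":3},
    {"tx":-38,"ty":-30,"tz":3},
    {"tx":-38,"ty":-30,"tz":3},
    {"tx":-38,"ty":-30,"tz":3},
    {"tx":-38,"ty":-30,"tz":3},
    {"tx":-38,"ty":-30,"tz":3},
    {"tx":-38,"ty":-30,"tz":3},
    {"tx":-38,"ty":-30,"tz":3},
    {"tx":-38,"ty":-30,"tz":3},
    {"tx":-38,"ty":-30,"tz":3},
    {"tx":-24,"ty":-20,"tz":3},
    {"tx":-18,"ty":-12,"tz":3,"turn":0.0},
    {"turn":0.135},
    {"turn":0.135}
  ]
}}

```text
validation failed for argument at $.se...
```

```bash
python3 - <<'E'
from h import *
from scipy.spatial.transform import Rotation as Ro
s=ctrl.get_state(); print(s['clock'],s['tcp_pos'],s['tool_rot'],s['joints'],s['force'])
im=eyes.snapshot('wrist'); cv2.imwrite('pics/w1.png',im[:,:,::-1]); np.savez('w1.npz',p=s['tcp_pos'],r=s['tool_rot'])
E
```

```text
0.1 [0.19687316 0.59271042 0.3028803 ] [-3.13977654e+00 -2.41387352e-04  2.82083708e+00] [ 1.12391493e+00  2.21140910e-01  1.52755748e+00  1.11910139e-05
  1.39472631e+00 -1.26128020e-01] [ 0.09553137  0.28670753 -0.6966918 ]
```

View pics/w1.png

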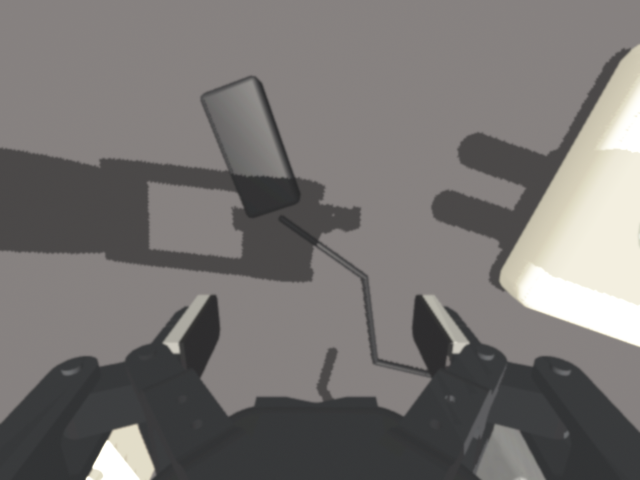

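The move was refused, so the arm is still at the start and the wrist picture shows only bench clutter there. I'll resend with every field filled in.

Call:
{"op": "send_rows", "data": {
  "series": [
    {"tx":-20,"ty":-15,"tz":2,"turn":0,"grip":85},
    {"tx":-38,"ty":-29,"tz":3,"turn":0,"grip":85},
    {"tx":-38,"ty":-29,"tz":3,"turn":0,"grip":85},
    {"tx":-38,"ty":-29,"tz":3,"turn":0,"grip":85},
    {"tx":-38,"ty":-29,"tz":3,"turn":0,"grip":85},
    {"tx":-38,"ty":-29,"tz":3,"turn":0,"grip":85},
    {"tx":-38,"ty":-29,"tz":3,"turn":0,"grip":85},
    {"tx":-38,"ty":-29,"tz":3,"turn":0,"grip":85},
    {"tx":-38,"ty":-30,"tz":3,"turn":0,"grip":85},
    {"tx":-38,"ty":-30,"tz":3,"turn":0,"grip":85},
    {"tx":-38,"ty":-30,"tz":3,"turn":0,"grip":85},
    {"tx":-38,"ty":-30,"tz":3,"turn":0,"grip":85},
    {"tx":-38,"ty":-30,"tz":3,"turn":0,"grip":85},
    {"tx":-38,"ty":-30,"tz":3,"turn":0,"grip":85},
    {"tx":-38,"ty":-30,"tz":3,"turn":0,"grip":85},
    {"tx":-24,"ty":-20,"tz":3,"turn":0,"grip":85},
    {"tx":-18,"ty":-14,"tz":3,"turn":0,"grip":85},
    {"tx":0,"ty":0,"tz":0,"turn":0.135,"grip":85},
    {"tx":0,"ty":0,"tz":0,"turn":0.135,"grip":85},
    {"tx":0,"ty":0,"tz":0,"turn":0,"grip":85}
  ],
  "squeeze": 40
}}

```text
clock: 2.65
tcp_pos: [0.615, -0.0323, 0.2536]
tool_rot: [-3.142, -0.001, 2.552]
force: [-0.5, 0.1, -0.1]
grip_width: 0.0846
finger_force: 0.0
```

```bash
cat >> h.py <<'E'
from scipy.spatial.transform import Rotation as Ro
def cam(s):
    T=np.eye(4); T[:3,:3]=Ro.from_euler('xyz',s['tool_rot']).as_matrix(); T[:3,3]=s['tcp_pos']
    return T@eyes.get_calibration('wrist')['T_tool_cam']
def wproj(s,X):
    c=eyes.get_calibration('wrist'); p=np.linalg.inv(cam(s))@[*X,1]; return c['fx']*p[0]/p[2]+c['cx'],c['fy']*p[1]/p[2]+c['cy']
def wonz(s,px,z):
    c=eyes.get_calibration('wrist'); T=cam(s); d=T[:3,:3]@[(px[0]-c['cx'])/c['fx'],(px[1]-c['cy'])/c['fy'],1]; o=T[:3,3]
    return o+d*(z-o[2])/d[2]
E
python3 - <<'E'
from h import *
s=ctrl.get_state()
im=eyes.snapshot('wrist'); cv2.imwrite('pics/w2.png',im[:,:,::-1]); print(wproj(s,(.615,-.033,.09)),wproj(s,(.615,-.033,.046)))
E
```

```text
(np.float64(314.01300476380766), np.float64(239.884932338004)) (np.float64(314.2264869368099), np.float64(224.50402649012784))
```

View pics/w2.png

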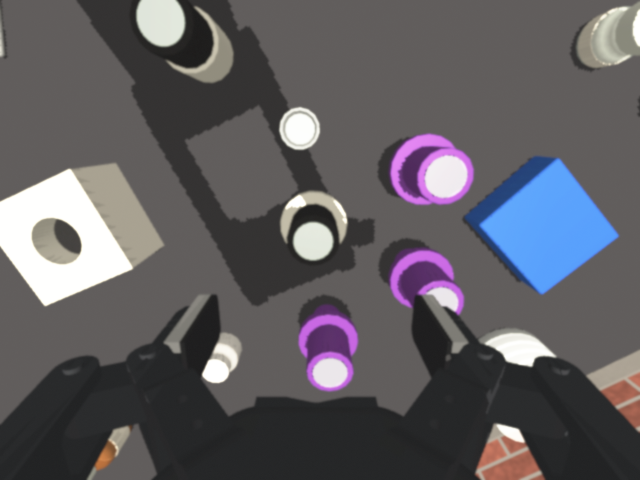

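The wrist view has the target lens at (313,241) and I predicted (314,240), so they agree. The purple eyepieces are clear to the right and below, and the wide bore is at (57,240). I'll descend and grip.

Call:
{"op": "send_rows", "data": {
  "series": [
    {"tx":-1,"ty":-1,"tz":15,"turn":0,"grip":85},
    {"tx":0,"ty":0,"tz":25,"turn":0,"grip":85},
    {"tx":0,"ty":0,"tz":25,"turn":0,"grip":85},
    {"tx":0,"ty":0,"tz":25,"turn":0,"grip":85},
    {"tx":0,"ty":0,"tz":20,"turn":0,"grip":85},
    {"tx":0,"ty":0,"tz":13,"turn":0,"grip":85},
    {"tx":0,"ty":0,"tz":8,"turn":0,"grip":85},
    {"tx":0,"ty":0,"tz":0,"turn":0,"grip":85},
    {"tx":0,"ty":0,"tz":0,"turn":0,"grip":30},
    {"tx":0,"ty":0,"tz":0,"turn":0,"grip":30},
    {"tx":0,"ty":0,"tz":0,"turn":0,"grip":30},
    {"tx":0,"ty":0,"tz":0,"turn":0,"grip":30},
    {"tx":0,"ty":0,"tz":0,"turn":0,"grip":30},
    {"tx":0,"ty":0,"tz":0,"turn":0,"grip":30}
  ],
  "squeeze": 50
}}

```text
clock: 4.45
tcp_pos: [0.6158, -0.0342, 0.1238]
tool_rot: [3.141, 0.001, 2.551]
force: [-0.9, -0.5, 6.8]
grip_width: 0.0392
finger_force: 50.0
```

Call:
{"op": "send_rows", "data": {
  "series": [
    {"tx":0,"ty":0,"tz":-5,"turn":0,"grip":30},
    {"tx":0,"ty":0,"tz":-15,"turn":0,"grip":30},
    {"tx":0,"ty":0,"tz":-25,"turn":0,"grip":30},
    {"tx":0,"ty":0,"tz":-25,"turn":0,"grip":30},
    {"tx":0,"ty":0,"tz":-25,"turn":0,"grip":30},
    {"tx":0,"ty":0,"tz":-20,"turn":0,"grip":30},
    {"tx":0,"ty":0,"tz":-5,"turn":0,"grip":30},
    {"tx":0,"ty":0,"tz":0,"turn":0,"grip":30}
  ]
}}

```text
clock: 5.45
tcp_pos: [0.6152, -0.034, 0.2428]
tool_rot: [-3.142, -0.0, 2.551]
force: [-0.5, -0.0, -1.4]
grip_width: 0.039
finger_force: 50.4
```

```bash
python3 - <<'E'
from h import *
s=ctrl.get_state(); print(s['tcp_pos'],s['tool_rot'],s['force'],s['grip_width'])
s2=dict(tcp_pos=[.615,-.0323,.2536],tool_rot=[-3.142,-.001,2.552])
print(wonz(s2,(57,240),.062), wonz(s2,(313,241),.09))
R=Ro.from_euler('xyz',s['tool_rot']).as_matrix()
print(R.T@(np.array([.505,-.215,s['tcp_pos'][2]])-s['tcp_pos'])*1e3)
E
```

```text
[ 0.61523699 -0.03395587  0.24275994] [-3.14155070e+00 -1.35604457e-04  2.55083049e+00] [-0.50528946 -0.02780228 -1.43927193] 0.039011498534327664
[ 0.50369223 -0.21508443  0.062     ] [ 0.61531378 -0.03400646  0.09      ]
[-9.28689381e+00 -2.11761479e+02  7.62420752e-03]
```

Call:
{"op": "send_rows", "data": {
  "series": [
    {"tx":-1,"ty":-12,"tz":0,"turn":0,"grip":30},
    {"tx":-1,"ty":-30,"tz":0,"turn":0,"grip":30},
    {"tx":-1,"ty":-35,"tz":0,"turn":0,"grip":30},
    {"tx":-2,"ty":-35,"tz":0,"turn":0,"grip":30},
    {"tx":-1,"ty":-35,"tz":0,"turn":0,"grip":30},
    {"tx":-1,"ty":-30,"tz":0,"turn":0,"grip":30},
    {"tx":-1,"ty":-20,"tz":0,"turn":0,"grip":30},
    {"tx":-1,"ty":-12,"tz":10,"turn":0,"grip":30},
    {"tx":0,"ty":-3,"tz":18,"turn":0,"grip":30},
    {"tx":0,"ty":0,"tz":13,"turn":0,"grip":30},
    {"tx":0,"ty":0,"tz":0,"turn":0,"grip":30},
    {"tx":0,"ty":0,"tz":0,"turn":0,"grip":30}
  ]
}}

```text
clock: 6.95
tcp_pos: [0.5052, -0.2146, 0.2019]
tool_rot: [3.141, 0.0, 2.552]
force: [0.8, 0.5, -1.3]
grip_width: 0.0392
finger_force: 50.6
```

```bash
python3 - <<'E'
from h import *
s=ctrl.get_state(); print(s['tcp_pos'],s['tool_rot'],s['force'])
sd=eyes.snapshot('side')[:,:,::-1]; sc=eyes.snapshot('scene')[:,:,::-1]
a=cv2.resize(sd[240:410,280:430],(400,453),interpolation=3); b=cv2.resize(sc[90:240,175:308],(400,453),interpolation=3)
cv2.imwrite('pics/c3.png',np.hstack([a,b]))
E
```

```text
[ 0.50517211 -0.21463766  0.20191629] [3.14148468e+00 1.87258463e-05 2.55169225e+00] [ 0.76854789  0.53566641 -1.32000089]
```

View pics/c3.png

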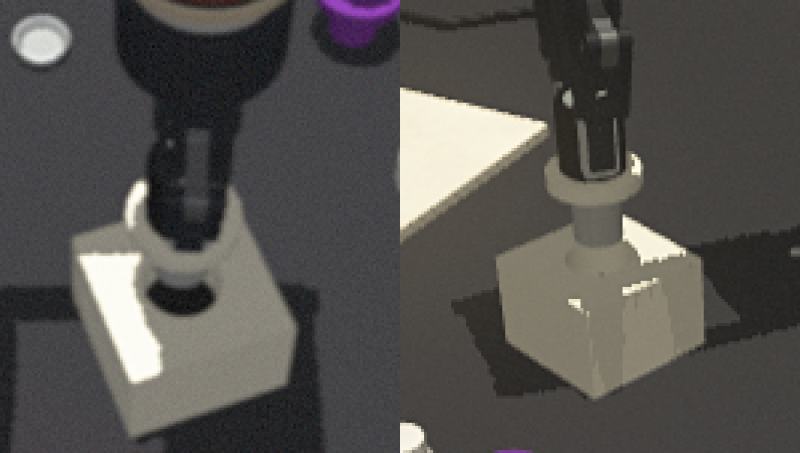

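The side and scene crops show the eyepiece upright, with its barrel centred just above the bore mouth. I'll lower it gently.

Call:
{"op": "send_rows", "data": {
  "series": [
    {"tx":0,"ty":-0.5,"tz":6,"turn":0,"grip":30},
    {"tx":0,"ty":0,"tz":8,"turn":0,"grip":30},
    {"tx":0,"ty":0,"tz":8,"turn":0,"grip":30},
    {"tx":0,"ty":0,"tz":7,"turn":0,"grip":30},
    {"tx":0,"ty":0,"tz":5,"turn":0,"grip":30},
    {"tx":0,"ty":0,"tz":2,"turn":0,"grip":30},
    {"tx":0,"ty":0,"tz":0,"turn":0,"grip":30}
  ]
}}

```text
clock: 7.92
tcp_pos: [0.5045, -0.2155, 0.1659]
tool_rot: [3.142, -0.0, 2.551]
force: [0.1, -0.5, -2.7]
grip_width: 0.0392
finger_force: 50.6
```

Call:
{"op": "send_rows", "data": {
  "series": [
    {"tx":0,"ty":0,"tz":2,"turn":0,"grip":30},
    {"tx":0,"ty":0,"tz":2,"turn":0,"grip":30},
    {"tx":0,"ty":0,"tz":2,"turn":0,"grip":30},
    {"tx":0,"ty":0,"tz":2,"turn":0,"grip":30},
    {"tx":0,"ty":0,"tz":0,"turn":0,"grip":30}
  ]
}}

```text
clock: 8.55
tcp_pos: [0.5047, -0.2156, 0.1582]
tool_rot: [3.142, 0.001, 2.551]
force: [-1.4, 1.7, 3.1]
grip_width: 0.0391
finger_force: 50.7
```

Call:
{"op": "send_rows", "data": {
  "series": [
    {"tx":0,"ty":0,"tz":2,"turn":0,"grip":30},
    {"tx":0,"ty":0,"tz":2,"turn":0,"grip":30},
    {"tx":0,"ty":0,"tz":2,"turn":0,"grip":30},
    {"tx":0,"ty":0,"tz":1,"turn":0,"grip":30},
    {"tx":0,"ty":0,"tz":0,"turn":0,"grip":30}
  ]
}}

```text
clock: 9.18
tcp_pos: [0.5046, -0.2155, 0.1507]
tool_rot: [3.142, 0.0, 2.551]
force: [-0.3, -0.3, 1.6]
grip_width: 0.0392
finger_force: 50.7
```

Call:
{"op": "send_rows", "data": {
  "series": [
    {"tx":0,"ty":0,"tz":1,"turn":0,"grip":30},
    {"tx":0,"ty":0,"tz":1,"turn":0,"grip":30},
    {"tx":0,"ty":0,"tz":0,"turn":0,"grip":30}
  ]
}}

```text
clock: 9.55
tcp_pos: [0.5047, -0.2157, 0.1499]
tool_rot: [-3.141, 0.0, 2.551]
force: [-2.3, 0.3, 10.1]
grip_width: 0.0389
finger_force: 51.6
```

Call:
{"op": "send_rows", "data": {
  "series": [
    {"tx":0,"ty":0,"tz":1,"turn":0,"grip":30},
    {"tx":0,"ty":0,"tz":1,"turn":0,"grip":30},
    {"tx":0,"ty":0,"tz":0,"turn":0,"grip":30}
  ]
}}

```text
clock: 9.93
tcp_pos: [0.5048, -0.2158, 0.1498]
tool_rot: [-3.141, 0.001, 2.551]
force: [-9.0, 3.4, 23.7]
grip_width: 0.039
finger_force: 52.7
```

Hard stop at TCP z 0.1498, where I expected 0.150. I'll unload the press, open the fingers and look before retreating.

Call:
{"op": "send_rows", "data": {
  "series": [
    {"tx":0,"ty":0,"tz":-2,"turn":0,"grip":30},
    {"tx":0,"ty":0,"tz":0,"turn":0,"grip":30},
    {"tx":0,"ty":0,"tz":0,"turn":0,"grip":85},
    {"tx":0,"ty":0,"tz":0,"turn":0,"grip":85},
    {"tx":0,"ty":0,"tz":0,"turn":0,"grip":85},
    {"tx":0,"ty":0,"tz":0,"turn":0,"grip":85},
    {"tx":0,"ty":0,"tz":-5,"turn":0,"grip":85},
    {"tx":0,"ty":0,"tz":-15,"turn":0,"grip":85},
    {"tx":0,"ty":0,"tz":-25,"turn":0,"grip":85},
    {"tx":0,"ty":0,"tz":-35,"turn":0,"grip":85},
    {"tx":0,"ty":0,"tz":-35,"turn":0,"grip":85},
    {"tx":0,"ty":0,"tz":-15,"turn":0,"grip":85},
    {"tx":0,"ty":0,"tz":0,"turn":0,"grip":85}
  ]
}}

```text
clock: 11.55
tcp_pos: [0.505, -0.2158, 0.2804]
tool_rot: [3.141, 0.003, 2.551]
force: [-0.3, -1.0, -0.4]
grip_width: 0.0851
finger_force: 0.0
```

```bash
python3 - <<'E'
from h import *
s=ctrl.get_state(); print(s['tcp_pos'],s['force'],s['grip_width'])
sd=eyes.snapshot('side')[:,:,::-1]; sc=eyes.snapshot('scene')[:,:,::-1]
a=cv2.resize(sd[240:410,280:430],(400,453),interpolation=3); b=cv2.resize(sc[90:240,175:308],(400,453),interpolation=3)
cv2.imwrite('pics/c4.png',np.hstack([a,b]))
E
```

```text
[ 0.50498843 -0.21580834  0.28035448] [-0.28075878 -0.97270982 -0.44644162] 0.08510639171156686
```

View pics/c4.png

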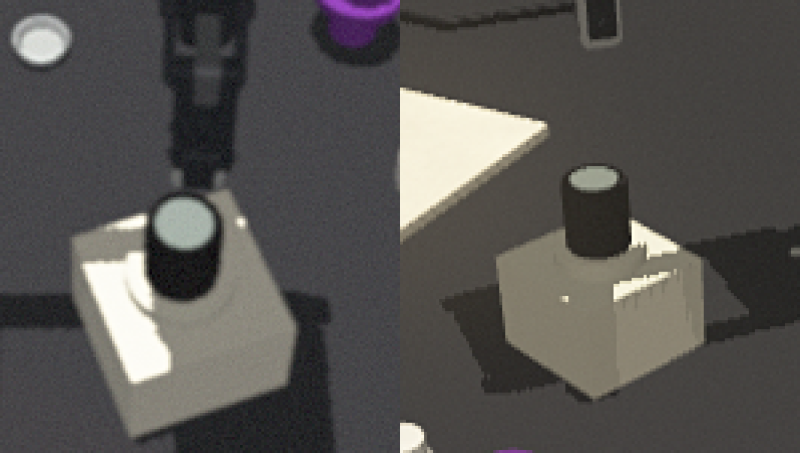

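The eyepiece stands upright in the block with its flange on the top face and the gripper is clear. A quick height check, then I hand in.

```bash
python3 - <<'E'
from h import *
b=(280+183/2.667,240+223/2.665); a=(175+196/3.0075,90+179/3.02)
print(tri(a,b),onz('scene',a,.116),onz('side',b,.116))
E
```

```text
[ 0.50355833 -0.21334469  0.11361804] [ 0.50611729 -0.20974188  0.116     ] [ 0.50309872 -0.21504883  0.116     ]
```

```bash
python3 -c "
from bench import ctrl
print(ctrl.finish_job())"
```

```text
the job is handed in; nothing more can be done
None
```

I lowered the flanged eyepiece into the wide bore and pressed it down to a hard stop at the expected flush height. The gripper is clear, the spare was not touched, and the job was handed in at about 11.7 s of the 32 s limit.

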